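# Seat the filter disc and slide the keeper over it

## Task

The loose metal filter disc lies on the deck of the filter cell. Without picking it up, nudge it with the fingertips across the deck and over the rim until it drops into the round recess and lies flat and flush, then push the keeper bar by its upright tab all the way to its stop so that it covers the edge of the disc. Leave the beaker, the vial and the small bottle beside the cell as they stand.

Things in the scene. Friction and masses are not known exactly. Their poses are not given: they have to be found in the camera images.
- filter_cell: The fixed filter cell: a flat grey plastic block. Origin at the level of the table top, directly under the centre of the recess; z up. Its flat top (the deck) is 18 mm above the origin and spans x -55 to +55 mm and y -85 to +105 mm. One round blind recess, centred at x 0, y 0, is 47 mm across and 8 mm deep, with a 1 mm chamfer. At the -y end two low aluminium rails (8 mm high, at x -51 and +51 mm, y -80 to -10 mm) guide the keeper bar; the deck on the +y side is clear.
- recess (a point): Centre of the recess floor, 10 mm above the table top, 8 mm below the deck. Axes as the filter cell. (A grey drawer cabinet 220 mm tall stands to the robot's right, about x 0.35, y -0.55: pass above it on the way here.)
- filter_disc: The loose round metal filter disc, 42 mm across and 8 mm thick, about 80 g. Origin at the centre of its underside, z up through its top face. It starts lying flat on the deck on the +y side of the recess. Seated, it lies flat on the recess floor with its top flush with the deck.
- keeper (a joint): Travel of the keeper bar along the filter cell's +y, in m: 0 fully drawn back, 0.034 at its stop (home), where the bar covers the edge of the recess. It starts between 0 and 0.008, slides with about 1.5 N of friction and stays where it is left. The bar is aluminium, 98 mm along x, 16 mm along y and 5 mm thick, its underside 2.5 mm above the deck, so that it passes over a seated disc and not over an unseated one.
- keeper_tab (a point): The middle of the back (-y) face of the keeper's upright tab, 16.5 mm above the deck, moving with the keeper. Push here towards the filter cell's +y. The tab is 40 mm wide along x, 6 mm thick along y, and its top is 8 mm above this point; the bar's back edge is flush with this face, and behind it (-y) the deck is free.
- beaker: Bystander: small clear beaker, 57 mm across, 70 mm tall, on the table on the +x side of the cell. Origin at the centre of its underside.
- vial: Bystander: capped clear vial, 27 mm across, 60 mm tall, on the table on the +x side of the cell. Origin at the centre of its underside.
- oil_bottle: Bystander: small white bottle with a screw cap, 40 mm across, 80 mm tall, on the table on the +x side of the cell. Origin at the centre of its underside.
Mind the look-alikes: they are no part of the job. There is more than one size of the filter_disc; the job needs the largest.

How it is judged:
By the outcome, as a careful person would: the job done as asked, in the order asked, and still so for the second after the job is handed in, with the robot touching nothing.
It also fails if it takes over 51 s, if anything falls off the work surface, if the arm or the gripper's body presses on something with over 40 N, if the wrist force passes 120 N, or if a joint passes its speed limit or range.

## Robot

A 7-joint arm with a two-finger parallel gripper is mounted at the origin on a cart in front of the work surface, level with it; the furniture and walls round the work are solid. World frame = base frame: x ahead of the robot, y to its left, z up, the work surface at z = 0. Lengths are in m, angles in rad, forces in N, time in s.
With the tool pointing down it reaches from about 0.425 to 0.925 m from the base axis. Payload 6.8 kg.
Tool frame: the origin (TCP) lies midway between the tips of the shut fingers; the grasp point (between the pads) lies 19 mm behind it; z points along the fingers, y is the direction in which the jaws open and shut (so a half turn about z gives the same grasp; the last joint's range is limited). The gripper opens to 85 mm and grips with 20 to 120 N. Pads are 22 mm wide; open, the fingers measure 114 mm over their backs; the gripper's body (76 mm by 85 mm) begins 54 mm behind the grasp point. The pads swing forward as they close: fully open they stand 13 mm farther back than shut.
Start: joints at [-1.265, 0.477, 0.022, 1.555, -0.011, 1.109, -0.083], TCP at [0.271, 0.618, 0.231] pointing down, gripper open.
Joint ranges: [-2.96, 2.96], [-0.34, 2.1], [-1.41, 1.46], [0.24, 2.44], [-1.37, 4.51], [0.17, 1.92], [-2.96, 2.96]. Speed limits (rad/s): [2.39, 2.39, 3.14, 3.14, 3.14, 3.14, 3.14].

## Interface

Orientations are given as a unit quaternion [w, x, y, z].
In Python, from station import bot gives the robot as it stands.
- The arm moves only by the shell command python3 -m jog 'ROWS' [FORCE]. ROWS is JSON, a list of rows, each a list of 3 entries, a list of its own where there are three numbers: the shift along the tool's x, y, z in mm, then the turn, a rotation vector about the tool's x, y, z in degrees, then the closure, from -1 (fully open) to 1 (shut). A call has 1 to 12 rows; each row shifts and turns the commanded pose from where the row before left it, along the tool's axes as they then stand; what a row does not reach is not made up. A row lasts 1/8 s, in which the tool goes at most 62.5 mm and 10.7 degrees, less where a joint would pass 70% of its speed; a pose out of reach is approached as far as the arm can. A call is refused whole if a number of a shift passes 62.5 or a number of a turn 10.7, either way. A call with a gripper value outside its range is refused whole. The fingers move at their own pace and stop on an object; FORCE is the grip in N (left out, the last holds). Time passes only in rows, so rows that do not move let the fingers close. It gives the time, the measured TCP pose, the force and the opening at its end, in the units of the state.
- bot.get_obs(): the state, without advancing time (a new reading comes with each control period).
- bot.read_camera(name): name is "side" or "top"; returns (picture, depth): 420x560x3 uint8, red, green, blue; 420x560 float32, m along the optical axis (not along the pixel's ray), 0 where there is no reading.
- bot.camera_info(name): a dict with "fx", "fy", "cx", "cy" (pixels), "world_from_camera" (4x4, takes a point from camera to world coordinates). Camera axes: x right, y up, looking along -z (the intrinsics and any distortion apply to the point x, -y, -z); pixel columns grow to the right and rows downward; lengths in m; the calibration is good to about 2 mm. A picture is of the moment at which its call begins. camera_info takes no time and is no camera call.
- bot.hand_in(): hands the job in, once; it reports no verdict.
Trained networks look in the newest picture that a camera, given by its name, has taken for a name from the list of things; names that differ only in an ending like _2 or _b are one class to them, and where a whole thing is asked for, a point or a joint stands for the part that bears it (a point fixed in the world has none). Each returns a list of dicts, best first, with "score" (0 to 1); they miss things now and then, are a little off and sometimes report something else, mostly with a low value. They report only what shows in the picture. A call takes as long as a camera call. They do not tell look-alikes from the thing itself.
- bot.find_in(camera, thing): "xy" ([column, row] as shares, 0 to 1, of the picture: columns of its width, rows of its height, amid what is visible of it).
- bot.cut_out(camera, thing): "pixels" (420x560 bool, what is visible of it) and "xy" ([column, row] as shares, 0 to 1, of the picture: columns of its width, rows of its height, amid what is visible of it).
- bot.landmark_of(camera, thing): "xy" ([column, row] as shares, 0 to 1, of the picture: columns of its width, rows of its height: a listed point, or the origin of a listed thing).
The state is a dict: "t": time; "q": joint angles; "joint_vel": joint speeds; "joint_torque": joint torques, N m; "eef_pos": TCP position; "tool_rot": TCP orientation; "contact_force": force on the tool from outside, world axes, zero at the start; "torque": the same for the moment, N m; "gripper_width": opening from 0.0 (shut) to 1.0 (fully open).
Only numpy, scipy, OpenCV 4.12 (cv2) and the standard library are available. Lean on these libraries where they do the work, as an engineer would, in place of code of your own. Each camera call takes 0.05 s, during which the arm holds its last target.

## Working session

There is one attempt and no reset: what is moved stays moved. The work goes in short steps, Python scripts to look and compute and a shell command to move; the robot and the scene stay as the last step left them, time stands still between calls to the robot, and variables do not carry over. Pictures are saved under pics/ and viewed, and the job is handed in when it is done.

```bash
ls; mkdir -p pics; python3 - <<'E'
from station import bot
import cv2
o=bot.get_obs(); print(o['t'],o['eef_pos'],o['tool_rot'],o['contact_force'],o['gripper_width'])
for c in ['top','side']:
    p,d=bot.read_camera(c); cv2.imwrite(f'pics/{c}0.png',p[...,::-1])
    i=bot.camera_info(c); print(c,i)
E
```

```text
pics
0.0 [0.27115626 0.61749577 0.23031159] [-1.18415143e-04  2.05381288e-01  9.78681596e-01 -9.19514592e-04] [-0.1964846  -1.16935891 -1.13616938] 0.9987608539259225
top {'fx': 495.5517646705249, 'fy': 495.5517646705249, 'cx': 270.9676822876286, 'cy': 206.86754413913295, 'world_from_camera': array([[ 0.09412468,  0.96530125, -0.24358579,  0.37251217],
       [-0.9955568 ,  0.09060362, -0.02564466,  0.05538826],
       [-0.00268507,  0.24491729,  0.96954026,  0.8747931 ],
       [ 0.        ,  0.        ,  0.        ,  1.        ]])}
side {'fx': 497.12773497524256, 'fy': 497.12773497524256, 'cx': 278.9282540402242, 'cy': 213.55486548338027, 'world_from_camera': array([[ 0.9404679 ,  0.1339906 , -0.31235659,  0.29916231],
       [-0.33986197,  0.38083992, -0.85991558, -0.64513831],
       [ 0.00373725,  0.91488112,  0.40370603,  0.4142217 ],
       [ 0.        ,  0.        ,  0.        ,  1.        ]])}
```

View pics/top0.png

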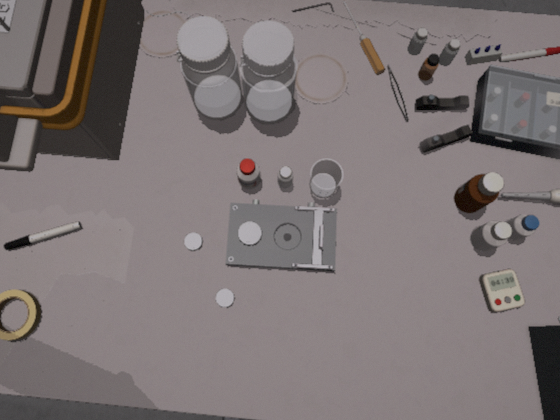

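View pics/side0.png

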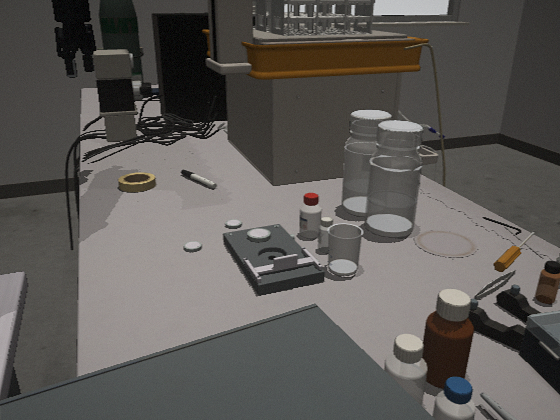

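```bash
cat > h.py <<'E'
from station import bot
import numpy as np, cv2
def ray(c,u,v):
    i=bot.camera_info(c);M=np.array(i['world_from_camera'])
    d=M[:3,:3]@np.array([(u-i['cx'])/i['fx'],-(v-i['cy'])/i['fy'],-1.]);return M[:3,3],d
def onz(c,u,v,z):
    o,d=ray(c,u,v);return o+d*(z-o[2])/d[2]
def proj(c,p):
    i=bot.camera_info(c);M=np.array(i['world_from_camera']);q=M[:3,:3].T@(np.asarray(p)-M[:3,3])
    return i['cx']+i['fx']*q[0]/-q[2], i['cy']-i['fy']*q[1]/-q[2]
E
python3 - <<'E'
from h import *
p,d=bot.read_camera('top')
W=np.array([560,420])
for t,z in [('filter_disc',.026),('recess',.01),('filter_cell',0),('keeper_tab',.0345),('beaker',0),('vial',0),('oil_bottle',0)]:
    for r in bot.landmark_of('top',t)[:4]:
        uv=np.array(r['xy'])*W; print(t,round(r['score'],2),uv.round(1),onz('top',*uv,z).round(4))
for r in bot.cut_out('top','filter_disc'):
    m=r['pixels']; v,u=np.nonzero(m); P=np.array([onz('top',a,b,.026) for a,b in zip(u,v)]); 
    dd=d[m]; print('cut',round(r['score'],2),u.mean(),v.mean(),m.sum(),P.mean(0).round(4),np.ptp(P,0).round(4))
c=p[185:285,170:350]; cv2.imwrite('pics/crop0.png',cv2.resize(c,None,fx=4.4,fy=4.4,interpolation=cv2.INTER_CUBIC)[...,::-1])
print(bot.get_obs()['t'])
E
```

```text
filter_disc 0.83 [247.3 231.6] [0.5376 0.1148 0.026 ]
filter_disc 0.55 [223.6 297.1] [0.4217 0.1427 0.026 ]
recess 0.93 [287.6 238.3] [0.5353 0.0435 0.01  ]
recess 0.63 [286.3 237.6] [0.5364 0.046  0.01  ]
filter_cell 0.74 [285.8 237.1] [0.5391 0.0467 0.    ]
keeper_tab 0.61 [324.6 235.5] [ 0.5416 -0.0192  0.0345]
keeper_tab 0.16 [247.9 233.7] [0.5324 0.1127 0.0345]
beaker 0.64 [320.8 186.7] [ 0.639  -0.0092 -0.    ]
vial 0.83 [283.2 182.1] [0.6413 0.0605 0.    ]
oil_bottle 0.57 [248.6 178.4] [0.6424 0.1248 0.    ]
cut 0.77 192.18552036199094 240.6606334841629 221 [0.5127 0.2084 0.026 ] [0.0275 0.0284 0.    ]
cut 0.65 223.56737588652481 296.9078014184397 282 [0.4221 0.1428 0.026 ] [0.0303 0.0326 0.    ]
cut 0.62 248.97411764705882 232.3835294117647 425 [0.5365 0.1117 0.026 ] [0.0411 0.039  0.    ]
0.55
```

View pics/crop0.png

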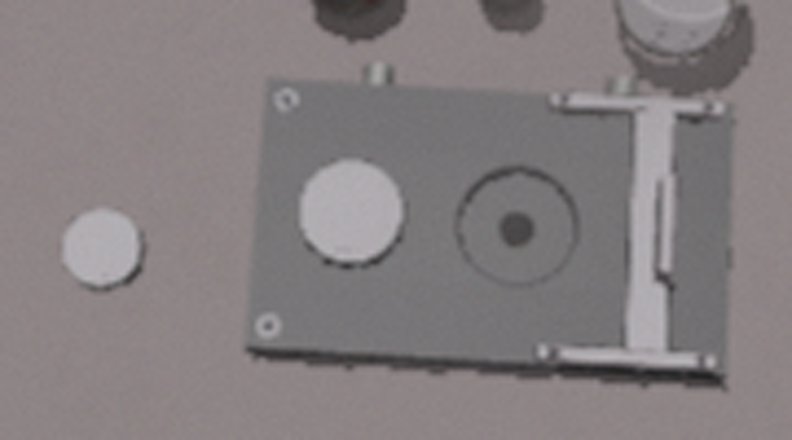

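```bash
python3 - <<'E'
from h import *
f=lambda x,y:(170+x/4.4-.4,185+y/4.4-.4)
pts={'TL':(270,80),'TR':(733,105),'BR':(722,374),'BL':(247,350),'rim':(518,227),'disc':(352,211)}
P={}
for k,v in pts.items():
    z=.026 if k=='disc' else .018
    P[k]=onz('top',*f(*v),z); print(k,P[k].round(4))
# side view check
loc={'TL':(55,105),'TR':(55,-85),'BR':(-55,-85),'BL':(-55,105),'rim':(0,0)}
A=np.array([loc[k] for k in loc])/1000.;B=np.array([P[k][:2] for k in loc])
a=A-A.mean(0);b=B-B.mean(0)
th=np.arctan2((a[:,0]*b[:,1]-a[:,1]*b[:,0]).sum(),(a*b).sum());R=np.array([[np.cos(th),-np.sin(th)],[np.sin(th),np.cos(th)]])
t=B.mean(0)-R@A.mean(0);print('yaw',np.degrees(th),'org',t.round(4),'res mm',((A@R.T+t-B)*1e3).round(1))
print('disc in cell',(R.T@(P['disc'][:2]-t)*1e3).round(1))
for n,x,y in [('tab',658,230)]:
    for z in(.0425,): print(n,(R.T@(onz('top',*f(x,y),z)[:2]-t)*1e3).round(1))
# bar front edge (x~630..) at z .0255
for x,y in [(633,230),(672,150)]: print('bar',(R.T@(onz('top',*f(x,y),.0255)[:2]-t)*1e3).round(1))
# same with the side camera: compare predicted
p,d=bot.read_camera('side')
for r in bot.landmark_of('side','recess')[:1]: print('side recess',onz('side',*(np.array(r['xy'])*[560,420]),.01).round(4))
for r in bot.cut_out('side','filter_disc')[:3]:
    v,u=np.nonzero(r['pixels']);print('side disc',u.mean(),v.mean(),onz('side',u.mean(),v.mean(),.023).round(4))
for r in bot.landmark_of('side','keeper_tab')[:1]: print('side tab',(R.T@(onz('side',*(np.array(r['xy'])*[560,420]),.0345)[:2]-t)*1e3).round(1))
c=p[205:305,205:365].copy()
c=cv2.resize(c,None,fx=5,fy=5,interpolation=cv2.INTER_CUBIC)[...,::-1].copy()
for k in loc:
    w=R@(np.array(loc[k])/1e3)+t; u,v=proj('side',[*w,.018]); cv2.circle(c,(int((u-205+.4)*5),int((v-205+.4)*5)),4,(0,0,255),1)
cv2.imwrite('pics/side1.png',c)
E
```

```text
TL [0.5886 0.15   0.018 ]
TR [ 0.5957 -0.0379  0.018 ]
BR [ 0.4866 -0.0403  0.018 ]
BL [0.4785 0.1465 0.018 ]
rim [0.5376 0.0444 0.018 ]
disc [0.5363 0.1106 0.026 ]
yaw 2.1303279946441127 org [0.5377 0.0445] res mm [[ 0.2  1.5]
 [ 0.1 -0.5]
 [-0.7 -2.1]
 [ 0.3  0.9]
 [ 0.1  0.1]]
disc in cell [ 1.  66.1]
tab [ -3.  -53.8]
bar [ -0.2 -45.4]
bar [ 33.1 -59.8]
side recess [0.5375 0.0481 0.01  ]
side disc 258.398406374502 234.52589641434264 [0.536  0.1134 0.023 ]
side disc 191.7041420118343 246.06508875739644 [0.416  0.1089 0.023 ]
side disc 232.23008849557522 223.53982300884957 [0.5041 0.1737 0.023 ]
side tab [ -0.5 -50.3]
```

View pics/side1.png

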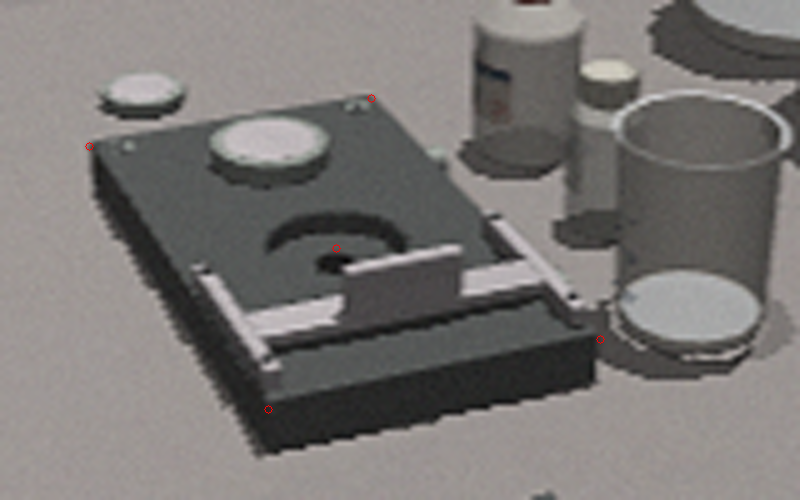

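Three discs in the top picture: (193,242) is about 28 mm across, (225,298) about 31 mm, and (249,233) on the deck about 42 mm. The one on the deck is the largest and fits the description, and the crop confirms it. The bar's front edge is at cell y of about -45 mm and its tab is at about -55 mm.

```bash
python3 - <<'E'
from h import *
p,d=bot.read_camera('top')
i=bot.camera_info('top');M=i['world_from_camera']
v,u=np.nonzero(d>0);z=d[v,u]
X=(M[:3,:3]@np.array([(u-i['cx'])/i['fx']*z,-(v-i['cy'])/i['fy']*z,-z])+M[:3,3:4])
t=X[2]>.1
for lo in(0.1,.2,.3,.4):
    s=(X[2]>lo)&(X[1]>.1)&(X[0]<1); print(lo,s.sum(),X[:,s].min(1).round(3) if s.any() else '', X[:,s].max(1).round(3) if s.any() else '')
E
python3 -m jog '[[[-47,-35,3],[0,0,0],0.4],[[-47,-35,3],[0,0,0],0.4],[[-47,-35,3],[0,0,0],0.4]]' 20
```

```text
0.1 23072 [0.543 0.1   0.1  ] [0.925 0.472 0.355]
0.2 16205 [0.543 0.1   0.2  ] [0.839 0.436 0.355]
0.3 9119 [0.554 0.324 0.3  ] [0.777 0.436 0.355]
0.4 0  
t: 1.18
eef_pos: [0.3591, 0.4637, 0.2224]
tool_rot: [0.0, 0.205, 0.979, 0.0]
contact_force: [0.7, 0.5, -0.5]
gripper_width: 0.378
```

```bash
python3 -m jog '[[[-40,-42,0],[0,0,0],0.4],[[-40,-42,0],[0,0,0],0.4],[[-40,-42,0],[0,0,0],0.4],[[-53.5,-27,0],[0,0,0],0.4],[[-53.5,-27,0],[0,0,0],0.4],[[-53.5,-27,0],[0,0,0],0.4],[[0,0,10],[0,0,10.7],0.4],[[0,0,15],[0,0,10.7],0.4],[[0,0,15],[0,0,10.7],0.4],[[0,0,15],[0,0,10.7],0.4],[[0,0,15],[0,0,10.7],0.4],[[0,0,10],[0,0,10.7],0.4]]'
python3 -m jog '[[[0,0,0],[0,0,0],0.4]]'
```

```text
t: 2.68
eef_pos: [0.5317, 0.1629, 0.1417]
tool_rot: [-0.0, 0.696, 0.718, -0.0]
contact_force: [-1.1, 0.1, 0.4]
gripper_width: 0.298
t: 2.8
eef_pos: [0.5314, 0.1629, 0.1417]
tool_rot: [-0.0, 0.693, 0.721, -0.001]
contact_force: [0.2, -0.0, -0.3]
gripper_width: 0.303
```

```bash
python3 -m jog '[[[0,2.5,40],[0,0,0],0.4],[[0,0,40],[0,0,0],0.4],[[0,0,20],[0,0,0],0.4],[[0,0,0],[0,0,0],0.4]]'
python3 - <<'E'
from h import *
for c,b in [('side',(180,300,180,340)),('top',(180,290,150,350))]:
    p,d=bot.read_camera(c); k=p[b[0]:b[1],b[2]:b[3]]
    cv2.imwrite(f'pics/{c}2.png',cv2.resize(k,None,fx=4,fy=4,interpolation=cv2.INTER_CUBIC)[...,::-1])
E
```

```text
t: 3.3
eef_pos: [0.5337, 0.1628, 0.0416]
tool_rot: [-0.001, 0.693, 0.721, -0.001]
contact_force: [0.1, -0.4, 0.2]
gripper_width: 0.294
```

View pics/side2.png

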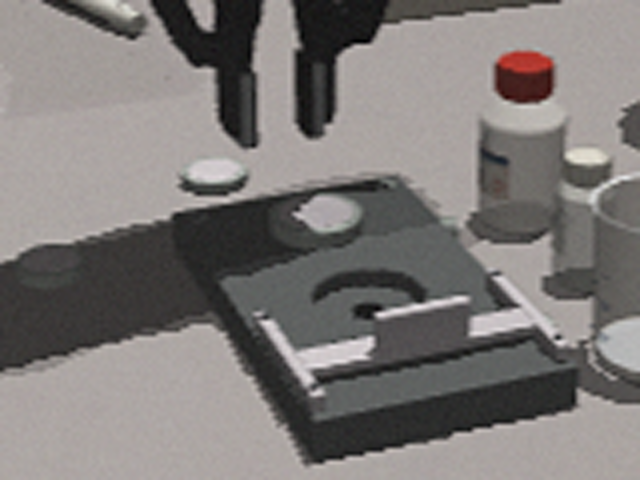

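View pics/top2.png

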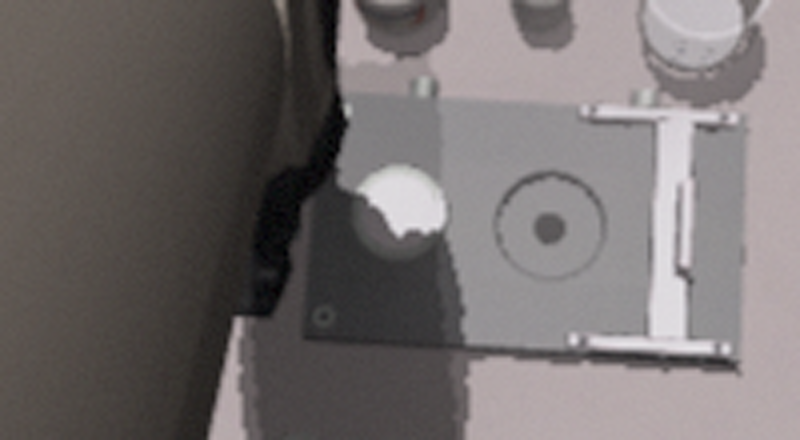

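```bash
python3 - <<'E'
from h import *
T=np.array([.5337,.1628,.0416])
for s in(-.0125,.0125):
    for dy in (-.011,.011):
        u,v=proj('side',T+[s,dy,0]);print(((u-180)*4,(v-180)*4))
E
```

```text
(np.float64(256.3713912081629), np.float64(151.0217423340639))
(np.float64(243.13339663855925), np.float64(132.6467206374217))
(np.float64(308.77771584771176), np.float64(143.58138407975161))
(np.float64(294.58667857319097), np.float64(125.51140991837917))
```

```bash
python3 -m jog '[[[0,0,12],[0,0,0],0.4],[[0,0,8.5],[0,0,0],0.4],[[-8,0,0],[0,0,0],0.4],[[-8,0,0],[0,0,0],0.4],[[0,0,0],[0,0,0],0.4]]'
python3 -m jog '[[[-5,0,0],[0,0,0],0.4],[[-5,0,0],[0,0,0],0.4],[[-5,0,0],[0,0,0],0.4],[[-5,0,0],[0,0,0],0.4],[[0,0,0],[0,0,0],0.4]]'
python3 - <<'E'
from h import *
for c,b in [('side',(180,300,180,340)),('top',(180,290,150,350))]:
    p,d=bot.read_camera(c); k=p[b[0]:b[1],b[2]:b[3]]
    cv2.imwrite(f'pics/{c}3.png',cv2.resize(k,None,fx=4,fy=4,interpolation=cv2.INTER_CUBIC)[...,::-1])
E
```

```text
t: 4.03
eef_pos: [0.5352, 0.1456, 0.0221]
tool_rot: [0.0, 0.695, 0.719, -0.0]
contact_force: [1.3, -0.3, 0.8]
gripper_width: 0.301
t: 4.65
eef_pos: [0.5357, 0.1263, 0.0218]
tool_rot: [0.0, 0.694, 0.72, -0.0]
contact_force: [0.4, -0.6, 0.5]
gripper_width: 0.301
```

View pics/side3.png

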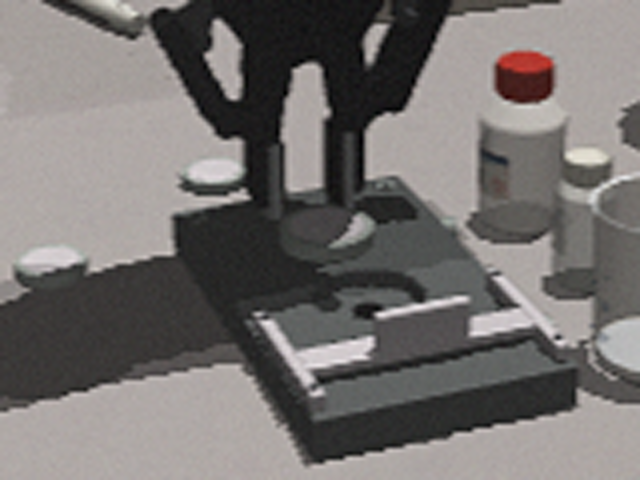

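View pics/top3.png

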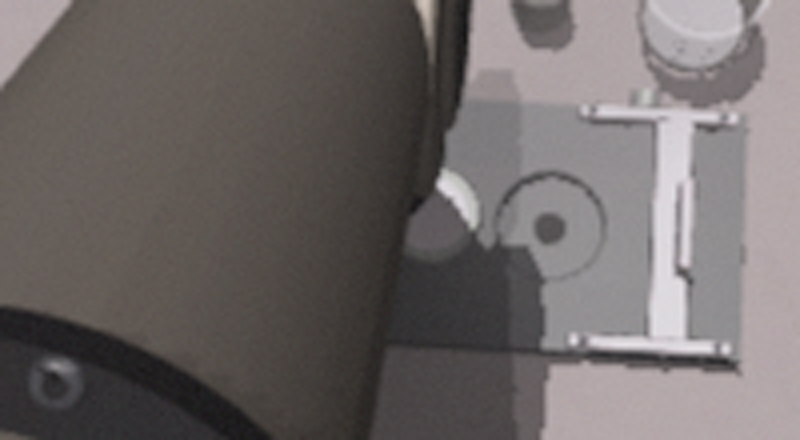

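```bash
python3 -m jog '[[[-5,0,0],[0,0,0],0.4],[[-5,0,0],[0,0,0],0.4],[[-5,0,0],[0,0,0],0.4],[[-5,0,0],[0,0,0],0.4],[[-5,-0.5,0],[0,0,0],0.4],[[-5,-0.5,0],[0,0,0],0.4],[[-5,0,0],[0,0,0],0.4],[[0,0,0],[0,0,0],0.4]]'
python3 - <<'E'
from h import *
for c,b in [('side',(200,280,200,340)),('top',(180,290,150,350))]:
    p,d=bot.read_camera(c); k=p[b[0]:b[1],b[2]:b[3]]
    cv2.imwrite(f'pics/{c}4.png',cv2.resize(k,None,fx=4,fy=4,interpolation=cv2.INTER_CUBIC)[...,::-1])
E
```

```text
t: 5.75
eef_pos: [0.536, 0.0914, 0.0218]
tool_rot: [0.0, 0.694, 0.72, -0.0]
contact_force: [-1.0, -0.5, -0.0]
gripper_width: 0.299
```

View pics/side4.png

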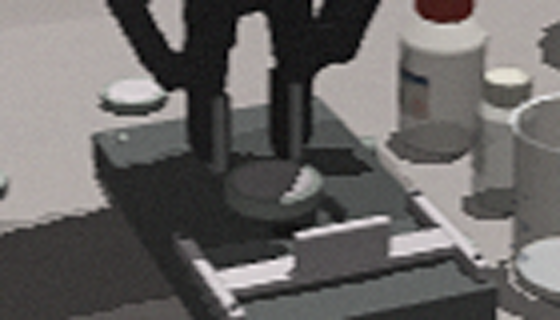

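View pics/top4.png

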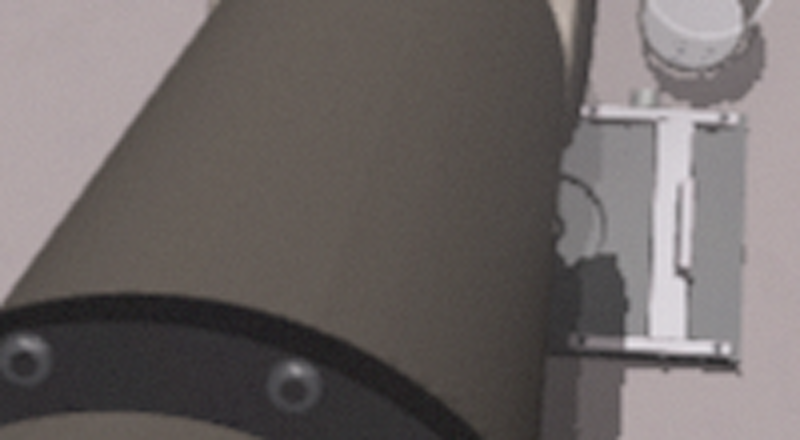

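```bash
python3 -m jog '[[[-3,0,0],[0,0,0],0.4],[[-3,0,0],[0,0,0],0.4],[[-3,0,0],[0,0,0],0.4],[[-3,0,0],[0,0,0],0.4],[[-2,0,0],[0,0,0],0.4],[[-1,0,0],[0,0,0],0.4],[[0,0,0],[0,0,0],0.4]]'
python3 - <<'E'
from h import *
for c,b in [('side',(200,280,200,340))]:
    p,d=bot.read_camera(c); k=p[b[0]:b[1],b[2]:b[3]]
    cv2.imwrite(f'pics/{c}5.png',cv2.resize(k,None,fx=5,fy=5,interpolation=cv2.INTER_CUBIC)[...,::-1])
E
```

```text
t: 6.72
eef_pos: [0.5365, 0.0769, 0.0218]
tool_rot: [-0.0, 0.694, 0.72, -0.0]
contact_force: [0.6, 0.9, 0.4]
gripper_width: 0.301
```

View pics/side5.png

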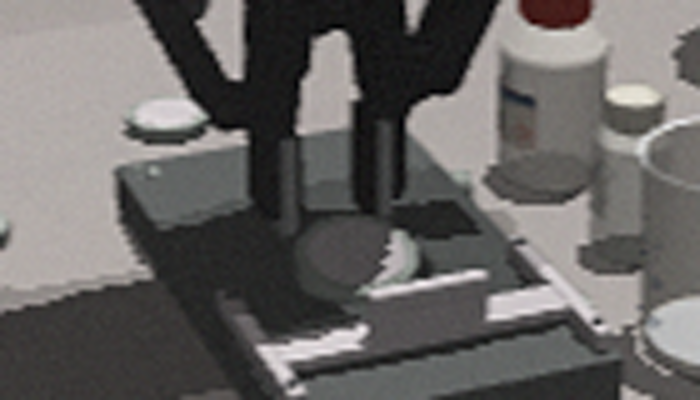

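```bash
python3 -m jog '[[[-1,0,0],[0,0,0],0.4],[[-1,0,0],[0,0,0],0.4],[[-1,0,0],[0,0,0],0.4],[[0,0,0],[0,0,0],0.4]]'
python3 - <<'E'
from h import *
for c,b in [('side',(200,280,200,340))]:
    p,d=bot.read_camera(c); k=p[b[0]:b[1],b[2]:b[3]]
    cv2.imwrite(f'pics/{c}6.png',cv2.resize(k,None,fx=5,fy=5,interpolation=cv2.INTER_CUBIC)[...,::-1])
E
```

```text
t: 7.28
eef_pos: [0.5366, 0.0738, 0.0218]
tool_rot: [0.0, 0.694, 0.72, -0.0]
contact_force: [0.1, 1.7, -0.4]
gripper_width: 0.299
```

View pics/side6.png

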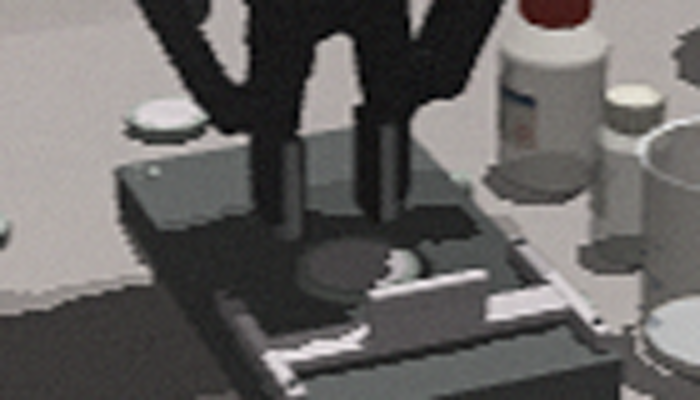

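```bash
python3 -m jog '[[[3,0,0],[0,0,0],0.4],[[0,0,-50],[0,0,0],0.4],[[0,0,-50],[0,0,0],1],[[-60,0,0],[0,0,0],1],[[-60,0,0],[0,0,0],1],[[-60,0,0],[0,0,0],1],[[0,0,0],[0,0,0],1]]'
python3 - <<'E'
from h import *
for c,b in [('side',(200,300,180,340)),('top',(180,290,190,350))]:
    p,d=bot.read_camera(c); k=p[b[0]:b[1],b[2]:b[3]]
    cv2.imwrite(f'pics/{c}7.png',cv2.resize(k,None,fx=5,fy=5,interpolation=cv2.INTER_CUBIC)[...,::-1])
E
```

```text
t: 8.2
eef_pos: [0.5424, -0.1091, 0.1223]
tool_rot: [0.001, 0.697, 0.717, -0.001]
contact_force: [-0.1, 0.8, -0.4]
gripper_width: 0.003
```

View pics/side7.png

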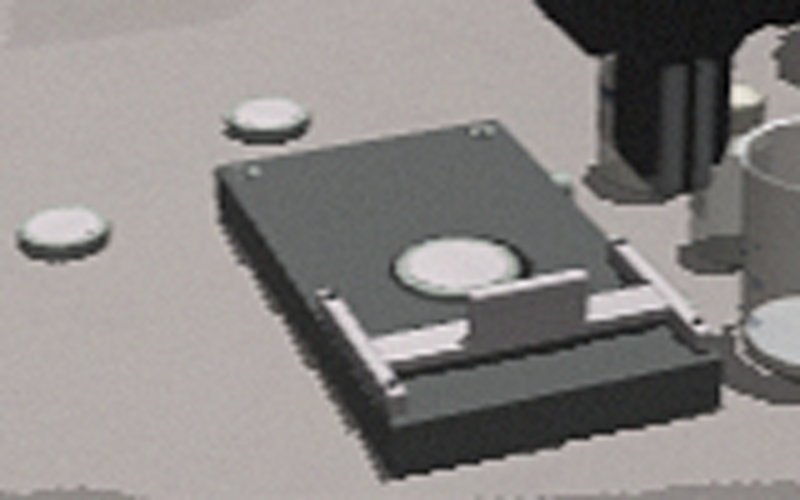

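View pics/top7.png

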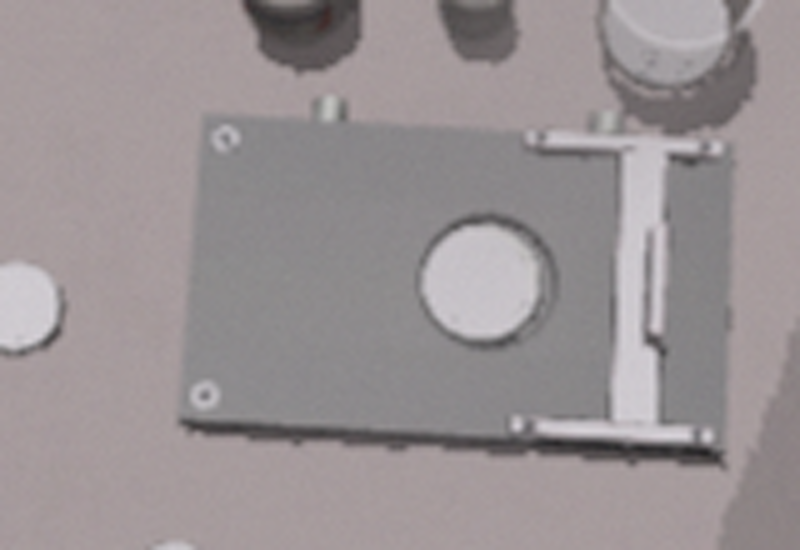

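```bash
python3 - <<'E'
from h import *
th=np.radians(2.13);R=np.array([[np.cos(th),-np.sin(th)],[np.sin(th),np.cos(th)]]);t=np.array([.5377,.0445])
p,d=bot.read_camera('top')
i=bot.camera_info('top');M=i['world_from_camera']
vv,uu=np.mgrid[0:420,0:560]
X=np.stack([(uu-i['cx'])/i['fx']*d,-(vv-i['cy'])/i['fy']*d,-d],-1)@M[:3,:3].T+M[:3,3]
c=(X[...,:2]-t)@R
r=np.hypot(c[...,0],c[...,1]-3)
deck=(np.abs(c[...,0])<45)&(c[...,1]>32)&(c[...,1]<95)
b=r<16
for n,m in [('deck',deck),('disc',b)]:
    A=np.c_[c[m],np.ones(m.sum())];k,*_=np.linalg.lstsq(A,X[m][:,2],rcond=None);print(n,m.sum(),np.median(X[m][:,2]).round(4),'slope',k.round(4),'at c0,3:',(k@[0,3,1]).round(4), X[m][:,2].std())
g=p.astype(int).sum(2); m=(g>480)&(r<30); print('bright', c[m].mean(0), np.ptp(c[m],axis=0), m.sum())
E
```

```text
deck 0 nan slope [0. 0. 0.] at c0,3: 0.0 nan
disc 235200 0.0025 slope [-0.4316 -0.3765  0.1831] at c0,3: -0.9465 0.28538564417887324
bright [0.09939576 0.14645852] [0.65377611 0.99065438] 19635
  return _methods._mean(a, axis=axis, dtype=dtype,
  ret = ret.dtype.type(ret / rcount)
  ret = _var(a, axis=axis, dtype=dtype, out=out, ddof=ddof,
  arrmean = um.true_divide(arrmean, div, out=arrmean,
  ret = ret.dtype.type(ret / rcount)
```

```bash
cat > chk.py <<'E'
from h import *
th=np.radians(2.13);R=np.array([[np.cos(th),-np.sin(th)],[np.sin(th),np.cos(th)]]);t=np.array([.5377,.0445])
for cam in ('top','side'):
    p,d=bot.read_camera(cam)
    i=bot.camera_info(cam);M=i['world_from_camera']
    vv,uu=np.mgrid[0:420,0:560]
    X=np.stack([(uu-i['cx'])/i['fx']*d,-(vv-i['cy'])/i['fy']*d,-d],-1)@M[:3,:3].T+M[:3,3]
    X[d<=0]=9
    c=(X[...,:2]-t)@R*1000
    r=np.hypot(c[...,0],c[...,1]-3)
    ok=(X[...,2]<.05)&(X[...,2]>-.01)
    deck=(np.abs(c[...,0])<45)&(c[...,1]>32)&(c[...,1]<95)&ok
    b=(r<15)&ok
    for n,m in [('deck',deck),('disc',b)]:
        A=np.c_[c[m],np.ones(m.sum())];k,*_=np.linalg.lstsq(A,X[m][:,2]*1000,rcond=None);print(cam,n,m.sum(),'slope',k[:2].round(3),'z at (0,3)',(k@[0,3,1]).round(2),'sd',(A@k-X[m][:,2]*1000).std().round(2))
    g=p.min(2); m=(g>150)&(r<27)&ok; print('bright centre', c[m].mean(0).round(1), np.ptp(c[m],axis=0).round(1), m.sum())
E
python3 chk.py
```

```text
top deck 1799 slope [-0.002 -0.002] z at (0,3) 18.95 sd 1.48
top disc 224 slope [ 0.007 -0.007] z at (0,3) 19.0 sd 1.49
bright centre [0.  2.7] [40.7 40.9] 424
side deck 808 slope [ 0. -0.] z at (0,3) 18.68 sd 0.7
side disc 117 slope [-0.001 -0.001] z at (0,3) 18.78 sd 0.66
bright centre [-0.6  4.9] [37.8 37.1] 197
```

```bash
python3 -m jog '[[[37,0,20],[0,0,0],1],[[37,0,20],[0,0,0],1],[[0,0,30],[0,0,0],1],[[0,0,22],[0,0,0],1],[[0,0,0],[0,0,0],1]]'
python3 - <<'E'
from h import *
for c,b in [('side',(200,300,180,340))]:
    p,d=bot.read_camera(c); k=p[b[0]:b[1],b[2]:b[3]]
    cv2.imwrite(f'pics/{c}8.png',cv2.resize(k,None,fx=5,fy=5,interpolation=cv2.INTER_CUBIC)[...,::-1])
E
```

```text
t: 9.07
eef_pos: [0.5391, -0.0272, 0.0285]
tool_rot: [-0.001, 0.693, 0.721, -0.001]
contact_force: [-1.1, 0.1, 1.2]
gripper_width: -0.002
```

View pics/side8.png

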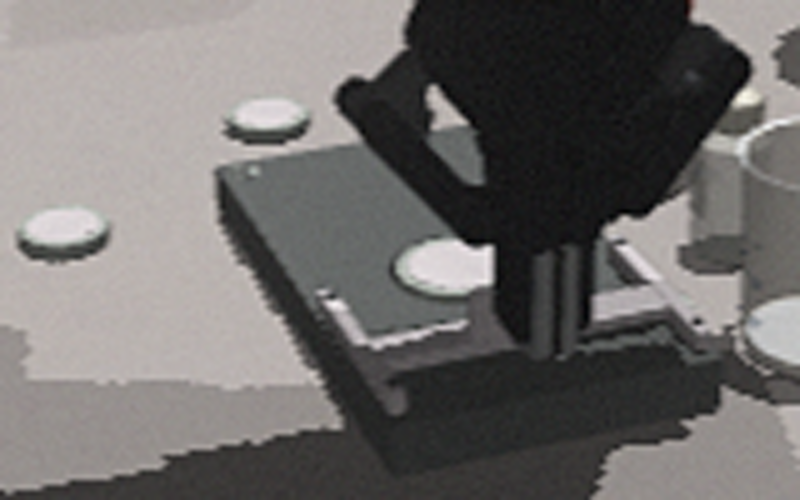

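```bash
python3 -m jog '[[[4,0,0],[0,0,0],1],[[4,0,0],[0,0,0],1],[[4,0,0],[0,0,0],1],[[4,0,0],[0,0,0],1],[[4,0,0],[0,0,0],1],[[4,0,0],[0,0,0],1],[[0,0,0],[0,0,0],1]]'
python3 - <<'E'
from h import *
for c,b in [('side',(200,300,180,340))]:
    p,d=bot.read_camera(c); k=p[b[0]:b[1],b[2]:b[3]]
    cv2.imwrite(f'pics/{c}9.png',cv2.resize(k,None,fx=5,fy=5,interpolation=cv2.INTER_CUBIC)[...,::-1])
E
```

```text
t: 10.0
eef_pos: [0.5392, -0.0042, 0.0296]
tool_rot: [-0.0, 0.694, 0.72, -0.0]
contact_force: [0.3, -0.1, 0.6]
gripper_width: -0.003
```

View pics/side9.png

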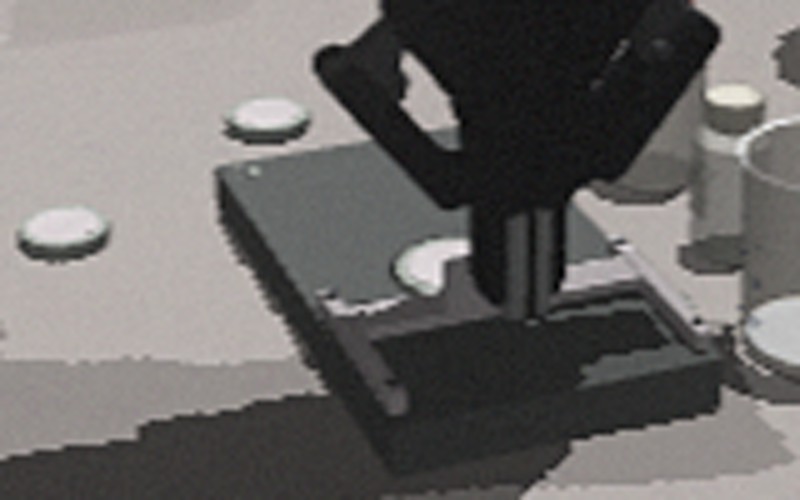

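Bar is sliding, with about 10–15 mm left. I'll continue in small steps and watch the force.

```bash
python3 -m jog '[[[3,0,0],[0,0,0],1],[[3,0,0],[0,0,0],1],[[2,0,0],[0,0,0],1],[[0,0,0],[0,0,0],1]]'
python3 -m jog '[[[2,0,0],[0,0,0],1],[[0,0,0],[0,0,0],1]]'
python3 -m jog '[[[2,0,0],[0,0,0],1],[[0,0,0],[0,0,0],1]]'
```

```text
t: 10.55
eef_pos: [0.5391, 0.0034, 0.0297]
tool_rot: [-0.0, 0.694, 0.72, 0.0]
contact_force: [-0.0, -0.6, 0.3]
gripper_width: 0.003
t: 10.8
eef_pos: [0.5391, 0.0052, 0.0298]
tool_rot: [-0.0, 0.694, 0.72, 0.0]
contact_force: [-0.7, -1.2, 0.7]
gripper_width: 0.001
t: 11.05
eef_pos: [0.5391, 0.0055, 0.0298]
tool_rot: [0.001, 0.695, 0.719, -0.0]
contact_force: [0.2, -5.5, -0.8]
gripper_width: -0.002
```

```bash
python3 -m jog '[[[2,0,0],[0,0,0],1],[[0,0,0],[0,0,0],1]]'
python3 -m jog '[[[-6,0,0],[0,0,0],1],[[-12,0,0],[0,0,0],1],[[0,0,-50],[0,0,0],1],[[0,0,-50],[0,0,0],1],[[-60,0,0],[0,0,0],1],[[-60,0,0],[0,0,0],1],[[-30,0,0],[0,0,0],1],[[0,0,0],[0,0,0],1]]'
python3 - <<'E'
from h import *
W=np.array([560,420])
for c,b in [('side',(180,300,180,340)),('top',(150,290,190,350))]:
    p,d=bot.read_camera(c); k=p[b[0]:b[1],b[2]:b[3]]
    cv2.imwrite(f'pics/{c}10.png',cv2.resize(k,None,fx=4,fy=4,interpolation=cv2.INTER_CUBIC)[...,::-1])
    for t,z in [('keeper_tab',.0345),('beaker',0),('vial',0),('oil_bottle',0)]:
        for r in bot.landmark_of(c,t)[:1]: print(c,t,round(r['score'],2),onz(c,*(np.array(r['xy'])*W),z).round(4))
E
python3 chk.py
```

```text
t: 11.3
eef_pos: [0.5391, 0.0056, 0.0299]
tool_rot: [0.002, 0.695, 0.719, -0.001]
contact_force: [-0.4, -10.4, -1.5]
gripper_width: 0.001
t: 12.3
eef_pos: [0.5447, -0.1624, 0.1301]
tool_rot: [0.001, 0.696, 0.718, -0.0]
contact_force: [-0.3, 0.4, -0.5]
gripper_width: -0.001
side keeper_tab 0.92 [0.5413 0.0259 0.0345]
side beaker 0.91 [ 0.641  -0.0132  0.    ]
side vial 0.68 [0.6427 0.0623 0.    ]
side oil_bottle 0.71 [0.646  0.1224 0.    ]
top keeper_tab 0.71 [0.5369 0.0162 0.0345]
top beaker 0.71 [ 0.645  -0.0057  0.    ]
top vial 0.56 [0.6359 0.056  0.    ]
top oil_bottle 0.86 [0.6437 0.1305 0.    ]
top deck 1804 slope [0.001 0.   ] z at (0,3) 18.88 sd 1.49
top disc 227 slope [-0.006 -0.002] z at (0,3) 19.09 sd 1.47
bright centre [-0.  -0.6] [40.1 44.2] 476
side deck 809 slope [-0.002  0.   ] z at (0,3) 18.67 sd 0.69
side disc 11 slope [0.075 0.068] z at (0,3) 19.57 sd 0.46
bright centre [-10.3   7.9] [25.2 48.5] 49
```

View pics/side10.png

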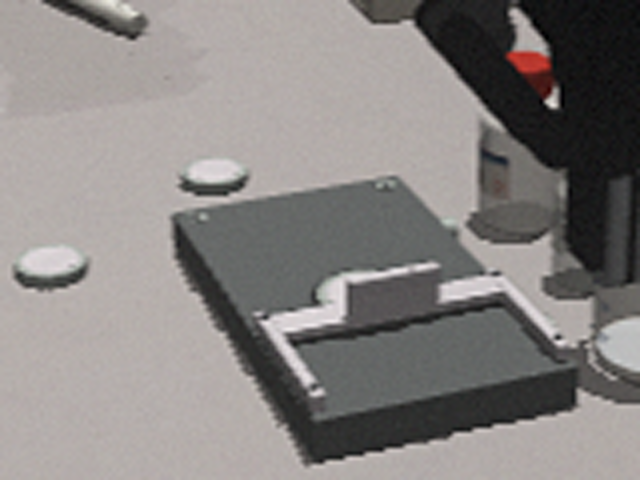

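View pics/top10.png

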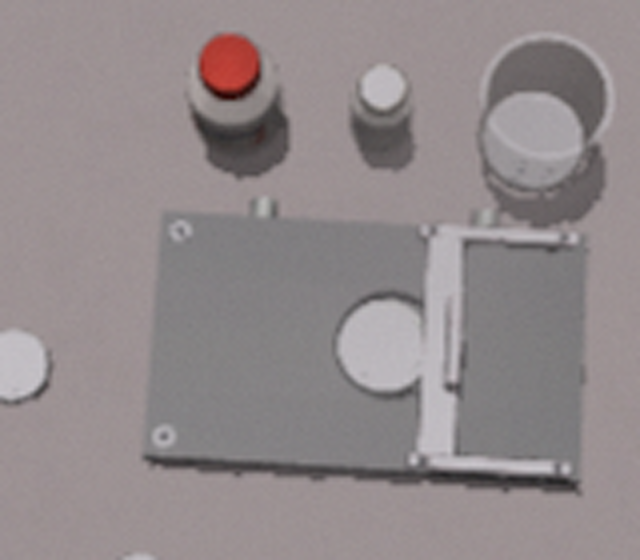

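```bash
python3 - <<'E'
from h import *
th=np.radians(2.13);R=np.array([[np.cos(th),-np.sin(th)],[np.sin(th),np.cos(th)]]);t=np.array([.5377,.0445])
for x,y in [(424,350),(430,236),(420,458)]: print((R.T@(onz('top',190+x/4-.4,150+y/4-.4,.0255)[:2]-t)*1e3).round(1))
print(bot.get_obs()['t'],bot.hand_in())
E
```

```text
[ -2.4 -14.4]
[ 48.8 -14.7]
[-49.5 -14.8]
the job is handed in; nothing more can be done
12.9 None
```

The disc is in the recess and the keeper bar is at its stop. I handed the job in at 12.9 s, with the arm clear of everything.

- **Disc:** I pushed the largest disc (about 42 mm, on the deck) across the deck with the two fingertips held 25 mm apart, until it dropped into the recess. Before the keeper was pushed, depth readings from both cameras put its top level with the deck to within about 0.1 mm and not tilted. It rests against the +y side of the recess.
- **Keeper:** I pushed the tab with the fingers shut until the arm stalled and the force rose from about 1 N to 10 N. The bar's front edge moved from about -45 mm to -14.5 mm in the cell's y, is square to the rails, and covers the edge of the disc.
- **Beaker, vial and bottle:** they look untouched in the last picture. Their measured positions agree with the start to about 6 mm, which is within the scatter of the finder.

**Disagreements:** the two cameras differ by a few millimetres along y, and by about 10 mm on the tab. For the bar's end position I relied on the force rise and the top picture. The last side-camera check of the disc was no use, because the tab hid most of it. The last top-camera check still showed the disc flat and level with the deck to within about 0.2 mm.

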